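# Take one dosing cup off the nested stack and tare it on the scale

### The job

Get the scale ready for weighing: lift only the top aluminium cup off the nested stack, without bringing the next one up with it, and set it down gently, upright, in the middle of the scale's pan. Then let go of it and press the scale's tare key to zero it, with the cup standing there untouched. Leave the other two cups nested and standing where they are, and everything else on the bench as it is.

Things in the scene. Friction and masses are not known exactly. Their poses are not given: they have to be found in the camera images.
- cup_top_collar (a point): Top cup of the stack, the one to take: aluminium, open, 80 mm tall, 50 to 100 g. Straight collar on top, 64 mm outside diameter, 28 mm tall; below its shoulder the body tapers from 56 to a 43 mm foot. Point: centre of the collar on the cup's axis, 14 mm under the rim, 66 mm above the foot's underside; z = axis, up. Nested, only this collar shows; the next one begins 14 mm below the point.
- cup_next_collar (a point): Next cup below, alike (same point; 28 mm below the top cup's when nested, collars of equal width one above the other). The top cup's shoulder rests on its rim, 52 mm of the top cup sit inside it with 1 to 2 mm of play all round. Loose and light: it comes up if gripped too or if the top cup is drawn out crooked.
- cup_bottom_collar (a point): The bottom cup of the stack, alike (same point), standing on the bench.
- pan_centre (a point): Centre of the upper face of the scale's pan: the black plate, 155 mm (along x) by 190 mm (along y), 39 mm above the bench. Axes as those of the scale: -x points to its keypad, y to the left as seen from the keypad. The scale (235 x 205 x 39 mm) stands firmly on the bench.
- tare_top (a point): Centre of the top of the scale's tare key: the pale oval push key under the display, second from the left and the only raised one, 10 mm (x) by 18 mm (y), 3 mm proud of the keypad, 31 mm above the bench; 130 mm in front of the pan's centre and 21 mm to the left of the middle. Pressed straight down.
- scale_tare_key (a joint): Tare key, m: 0 as it stands, 0.0015 fully down; a spring of 4 N per mm (6 N fully down) brings it back. It counts as pressed beyond 0.0008.
- amber_mould: Bystander: pale amber candle mould full of wax, 68 mm round, 84 mm tall; origin under its centre.
- tan_mould: Bystander: tan candle mould full of wax, 67 mm round, 85 mm tall; origin under its centre.
- steel_cup: Bystander: single plain tapered steel cup, 64 mm wide, 71 mm tall; not one of the stack; origin under its centre.
- thermometer: Bystander: white probe thermometer lying flat, 22 x 203 x 16 mm; origin under the middle.

How it is judged:
By the outcome, as a careful person would: the job done as asked, in the order asked, and still so for the second after the job is handed in, with the robot touching nothing.
It also fails if it takes over 42 s, if anything falls off the work surface, if the arm or the gripper's body presses on something with over 40 N, if the wrist force passes 120 N, or if a joint passes its speed limit or range.

### The arm

A 6-joint arm with a two-finger parallel gripper is mounted at the origin on a cart in front of the work surface, level with it; the furniture and walls round the work are solid. World frame = base frame: x ahead of the robot, y to its left, z up, the work surface at z = 0. Lengths are in m, angles in degrees, forces in N, time in s.
With the tool pointing down it reaches from about 0.4 to 0.825 m from the base axis. Payload 7 kg.
Tool frame: the origin (TCP) lies between the finger pads; the fingertips stand 19 mm ahead of it and the grasp point (between the pads) is the TCP (r.tip_extent is the distance from the TCP to the fingertips, in m); z points along the fingers, y is the direction in which the jaws open and shut (so a half turn about z gives the same grasp; the last joint's range is limited). The gripper opens to 88 mm and grips with 3 to 60 N. Pads are 19 mm wide; open, the fingers measure 130 mm over their backs; the gripper's body (78 mm by 193 mm) begins 47 mm behind the grasp point.
Start: joints at [91.335, 20.546, 0.682, 0, -70.136, -16.507], TCP at [0.177, 0.651, 0.246] pointing down, gripper open.
Joint ranges: [-176.03, 176.03], [-82.01, 121.73], [-58.28, 71.71], [-173.87, 95.51], [-174.79, -0.11], [-173.66, 173.66]. Speed limits (degrees/s): [136.94, 136.94, 172.46, 180, 180, 180].

### API

Orientations are given as [roll, pitch, yaw] about the fixed x, y, z axes, in that order (R = Rz(yaw) Ry(pitch) Rx(roll)).
In Python, from plant import r, capture, workorder, spotter gives the robot as it stands.
- The arm moves only by the tool step_arm, never from a script. Its argument "motion" is a list of rows, each a list of 5 numbers: the finger opening in m, from 0 to 0.0876, then the shift along the tool's x, y, z in m, then the turn about the tool's z in rad. In form: [[grip, dx, dy, dz, roll], ...]. A call has 1 to 5 rows; each row is the pose to reach, as a shift and turn from the pose commanded when the call began, along the tool's axes at that moment; what a row does not reach only later rows make up. A row lasts 1/8 s, in which the tool goes at most 62.5 mm and 10.7 degrees, less where a joint would pass 70% of its speed; a pose out of reach is approached as far as the arm can. A call with a gripper value outside its range is refused whole. The fingers move at their own pace and stop on an object; "newtons" is the grip in N (left out, the last holds). Time passes only in rows, so rows that repeat a pose let the fingers close. It gives the time, the measured TCP pose, the force and the opening at its end, in the units of the state.
- r.get_state(): the state, without advancing time (a new reading comes with each control period).
- capture(name): name is "scene" or "side" or "wrist"; returns a dict with "image" (480x640x3 uint8, red, green, blue), "z_map" (480x640 float32, m along the optical axis (not along the pixel's ray), 0 where there is no reading), "fx", "fy", "cx", "cy" (pixels), "pose" (4x4, takes a point from camera to world coordinates). Camera axes: x right, y down, z forward; pixel columns grow to the right and rows downward; lengths in m; the calibration is good to about 2 mm. A picture is of the moment at which its call begins.
- workorder.close_job(): hands the job in, once; it reports no verdict.
Trained networks look in the newest picture that a camera, given by its name, has taken for a name from the list of things; names that differ only in an ending like _2 or _b are one class to them, and where a whole thing is asked for, a point or a joint stands for the part that bears it (a point fixed in the world has none). Each returns a list of dicts, best first, with "p" (0 to 1); they miss things now and then, are a little off and sometimes report something else, mostly with a low value. They report only what shows in the picture. A call takes as long as a camera call.
- spotter.regions_of(camera, label): "mask" (480x640 bool, what is visible of it).
- spotter.tip_of(camera, label): "location" ([x, y, z] in m, in world coordinates, good to about 4 mm: a listed point, or the origin of a listed thing).
The state is a dict: "time_s": time; "joints": joint angles; "qd": joint speeds; "joint_torque": joint torques, N m; "tcp_pos": TCP position; "eef_rot": TCP orientation; "contact_force": force on the tool from outside, world axes, zero at the start; "moment": the same for the moment, N m; "gripper_width": finger opening in m.
Only numpy, scipy, OpenCV 4.12 (cv2) and the standard library are available. Lean on these libraries where they do the work, as an engineer would, in place of code of your own. Each camera call takes 0.05 s, during which the arm holds its last target.

## Working session

There is one attempt and no reset: what is moved stays moved. The work goes in short steps, Python scripts to look and compute and a tool call to move; the robot and the scene stay as the last step left them, time stands still between calls to the robot, and variables do not carry over. Pictures are saved under pics/ and viewed, and the job is handed in when it is done.

Besides the shell and the picture viewer there is one more tool, called after "Call:" in YAML: its name, and indented under it one key for each argument. step_arm: Moves the arm, as the interface text tells. Its arguments: {"type":"object","properties":{"motion":{"type":"array","items":{"type":"array","items":{"type":"number"}}},"newtons":{"type":"number"}},"required":["motion"]}

```bash
mkdir -p pics; ls
cat > h.py <<'E'
import numpy as np, cv2
from plant import r, capture, workorder, spotter
def save(name,cap): cv2.imwrite('pics/'+name+'.png',cap['image'][:,:,::-1])
def world(c,u,v,z=None):
    z=c['z_map'][int(v),int(u)] if z is None else z
    p=np.array([(u-c['cx'])/c['fx']*z,(v-c['cy'])/c['fy']*z,z,1]);return (c['pose']@p)[:3]
def pts(c,mask):
    v,u=np.nonzero(mask&(c['z_map']>0));z=c['z_map'][v,u]
    P=np.stack([(u-c['cx'])/c['fx']*z,(v-c['cy'])/c['fy']*z,z,np.ones_like(z)])
    return (c['pose']@P)[:3].T
E
python3 - <<'E'
from h import *
print(r.get_state())
for n in ['scene','side','wrist']:
    c=capture(n);save(n+'0',c);print(n,c['pose'].round(3).tolist(),c['fx'])
    for l in ['cup_top_collar','cup_next_collar','cup_bottom_collar','pan_centre','tare_top','steel_cup','amber_mould','tan_mould','thermometer']:
        print(l,[(round(d['p'],2),np.round(d['location'],3).tolist()) for d in spotter.tip_of(n,l)[:2]])
E
```

```text
pics
{'time_s': 0.0, 'joints': array([ 9.13358523e+01,  2.05916374e+01,  6.34761676e-01, -1.94992746e-02,
       -7.01356316e+01, -1.65062046e+01]), 'qd': array([ 0.04568007, -0.01133739,  0.03018459,  0.01255009, -0.04602402,
        0.07392575]), 'joint_torque': array([-3.00520887e-04, -5.82728148e+01,  2.93062985e+01,  6.99721590e+00,
        7.21115386e-03, -1.57540599e-04]), 'tcp_pos': array([0.17655548, 0.65103746, 0.24462983]), 'eef_rot': array([ 1.79906097e+02, -8.71038978e-03, -1.51769857e+01]), 'contact_force': array([ 0.18037106, -0.01679029, -1.04003085]), 'moment': array([-0.06414943,  0.00034739, -0.05909742]), 'gripper_width': 0.08775943661479603}
scene [[0.878, -0.267, 0.397, -0.04], [-0.478, -0.466, 0.744, -1.156], [-0.013, -0.844, -0.537, 0.806], [0.0, 0.0, 0.0, 1.0]] 585.9079696878105
cup_top_collar [(0.62, [0.448, -0.343, 0.127])]
cup_next_collar [(0.86, [0.447, -0.348, 0.093])]
cup_bottom_collar [(0.57, [0.451, -0.349, 0.065])]
pan_centre [(0.85, [0.608, -0.007, 0.037])]
tare_top []
steel_cup [(0.9, [0.588, -0.4, 0.002])]
amber_mould [(0.58, [0.528, -0.47, 0.002]
[... 248 characters left out ...]
291753546594
cup_top_collar [(0.7, [0.45, -0.35, 0.121])]
cup_next_collar [(0.65, [0.448, -0.344, 0.095])]
cup_bottom_collar [(0.93, [0.443, -0.346, 0.067])]
pan_centre [(0.76, [0.606, -0.008, 0.037])]
tare_top []
steel_cup [(0.92, [0.588, -0.396, -0.001])]
amber_mould [(0.95, [0.529, -0.475, 0.0])]
tan_mould [(0.95, [0.405, -0.471, 0.001])]
thermometer [(0.83, [0.329, -0.362, 0.002]), (0.47, [0.445, -0.345, 0.065])]
wrist [[-0.262, -0.923, -0.281, 0.253], [-0.965, 0.25, 0.077, 0.632], [-0.0, 0.291, -0.957, 0.384], [0.0, 0.0, 0.0, 1.0]] 358.6569380645868
cup_top_collar []
cup_next_collar []
cup_bottom_collar []
pan_centre []
tare_top []
steel_cup []
amber_mould []
tan_mould []
thermometer []
```

View pics/scene0.png

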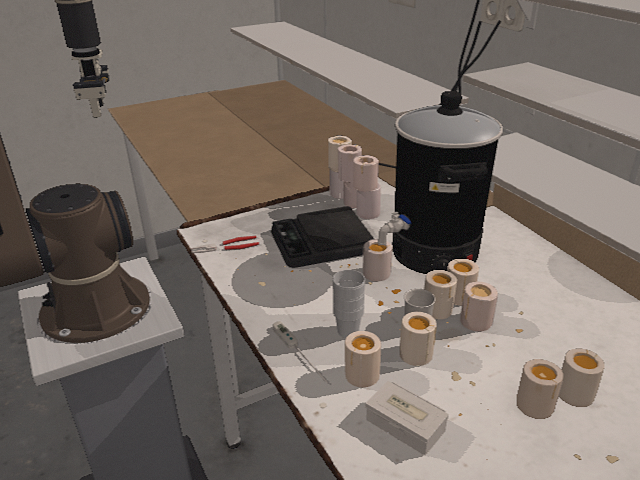

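View pics/side0.png

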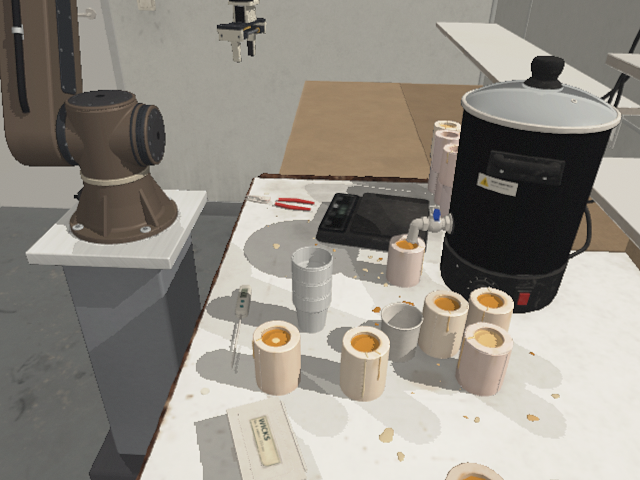

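View pics/wrist0.png

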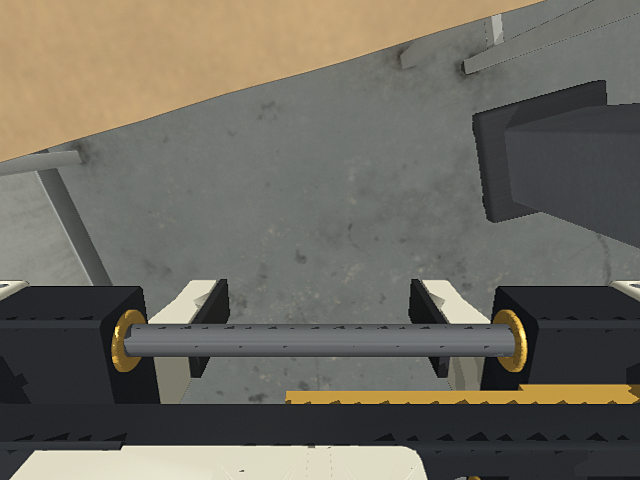

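The scene view shows the three-cup stack at about (348,300) and the scale at (322,235), with the tap and a mould right beside it. In the side view the stack is at (312,290). The wrist camera is looking at the floor. Next I'll refine positions from depth and map the obstacle heights.

Run:
```python
from h import *
H=np.zeros((16,22))
for n in ['scene','side']:
    c=capture(n)
    P=pts(c,np.ones((480,640),bool))
    for i in range(16):
        for j in range(22):
            x=0.2+.05*i;y=.5-.05*j
            m=(abs(P[:,0]-x)<.025)&(abs(P[:,1]-y)<.025)&(P[:,2]<0.6)
            if m.sum(): H[i,j]=max(H[i,j],np.percentile(P[m,2],98))
    # stack circle fit
    m=(np.hypot(P[:,0]-.448,P[:,1]+.346)<.05)&(P[:,2]>.075)&(P[:,2]<.2)
    S=P[m];print(n,'stack zmax',np.percentile(S[:,2],[50,95,99]),m.sum())
    for lo,hi in [(.112,.132),(.084,.104)]:
        s=S[(S[:,2]>lo)&(S[:,2]<hi)]
        from scipy.optimize import least_squares
        cam=c['pose'][:2,3]; d=(s[:,:2]-[.448,-.346])@(cam-np.array([.448,-.346])); s=s[d>0]
        f=least_squares(lambda q:np.hypot(s[:,0]-q[0],s[:,1]-q[1])-.032,[.448,-.346],loss='soft_l1',f_scale=.002);print(lo,f.x,np.std(f.fun),len(s))
    R=S[S[:,2]>.133];print('rim',R[:,:2].min(0),R[:,:2].max(0),(R[:,:2].min(0)+R[:,:2].max(0))/2)
    for l in ['pan_centre','tare_top','scale_tare_key']:
        for d in spotter.regions_of(n,l)[:1]:
            Q=pts(c,d['mask']);print(l,d['p'],d['mask'].sum(),Q.mean(0),np.percentile(Q,[2,98],axis=0))
print('   y',' '.join('%4d'%(50-5*j) for j in range(22)))
for i in range(16): print('%.2f'%(.2+.05*i),' '.join('%4d'%(1000*H[i,j]) for j in range(22)))
c=capture('scene');im=c['image'][190:290,240:400,::-1];cv2.imwrite('pics/sc.png',cv2.resize(im,None,fx=5,fy=5,interpolation=cv2.INTER_CUBIC))
c=capture('side');im=c['image'][160:290,300:480,::-1];cv2.imwrite('pics/si.png',cv2.resize(im,None,fx=4.4,fy=4.4,interpolation=cv2.INTER_CUBIC))
```

```text
scene stack zmax [0.11273185 0.13487867 0.13698461] 1252
0.112 [ 0.44991416 -0.34735614] 0.0013464048092650595 268
0.084 [ 0.44982193 -0.34720204] 0.0014226254760596844 257
rim [ 0.41794217 -0.38210449] [ 0.48068296 -0.31549434] [ 0.44931256 -0.34879941]
pan_centre 0.6 4418 [ 0.55794323 -0.02676153  0.03132003] [[ 0.45077244 -0.11257124  0.00536754]
 [ 0.67714929  0.08825206  0.04188891]]
scale_tare_key 0.62 366 [ 0.43590754 -0.36851638  0.09479772] [[ 0.41768301 -0.3809347   0.08068052]
 [ 0.47054341 -0.33814937  0.10890103]]
side stack zmax [0.1127327  0.13413795 0.13545948] 1988
0.112 [ 0.44802237 -0.34859283] 0.0009048895569571312 445
0.084 [ 0.44800206 -0.34859555] 0.0008753162960467055 418
rim [ 0.41705085 -0.38192069] [ 0.47925118 -0.31762141] [ 0.44815101 -0.34977105]
pan_centre 0.73 4664 [ 0.55837823 -0.0291961   0.03097463] [[ 0.45680176 -0.10868597  0.00648064]
 [ 0.67885169  0.08269489  0.03936516]]
   y   50   45   40   35   30   25   20   15   10    5    0   -5  -10  -15  -20  -25  -30  -35  -40  -45  -50  -55
0.20    0    0    0    0    0    0    0    0    0    0    0 
[... 1079 characters left out ...]
   30    3
0.70    0    0    0    0    0   11  173  175  175  164   40   41  344  354  355  347  336  285   86   84   83    3
0.75    0    0    0    0    0  174  174  175  174  166   99    3  356  367  402  364  345  292   86   83   52    3
0.80    0    0    0    0    0    0  172  170  132  163    4    0  358  371  409  367  351  292    4    4    3    4
0.85    0    0    0    0    0    0    0    3    3    4    0    0    0  364  367  363  346    4    4    4    4    4
0.90  244  245  245  245  244  245  244  244    2    0    0    0    0    0  354  347  201  201  201  202  202  201
0.95  244  246  245  245  245  245  244  245    0    0    0  392  392  393  581  587  594  599  599  599  392  390
```

View pics/sc.png

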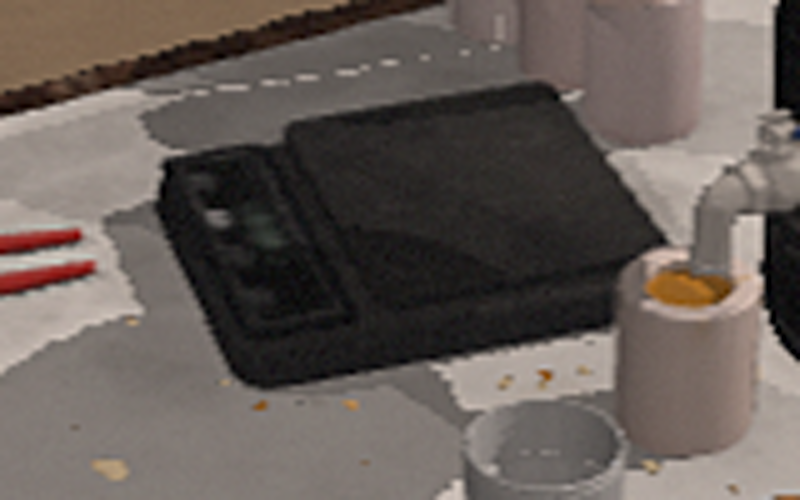

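View pics/si.png

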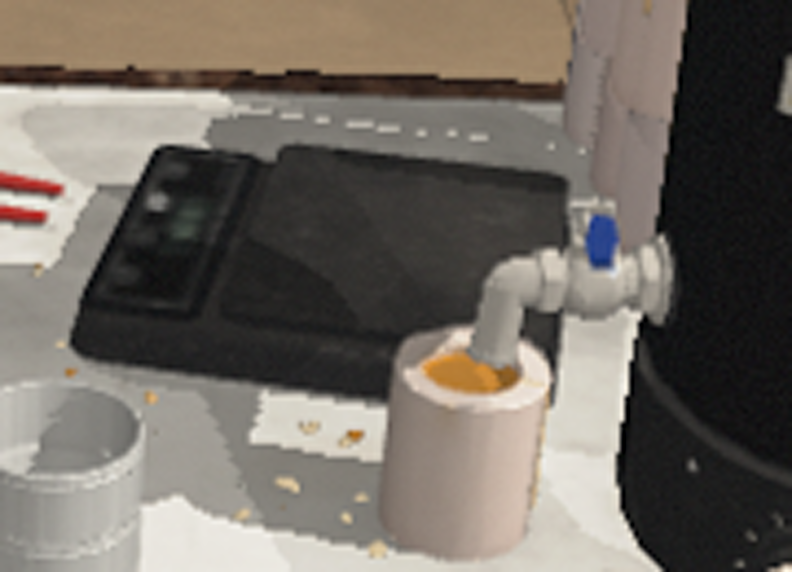

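Call:
step_arm:
  motion:
    - [0.0876,0.037,0.04,-0.006,-0.05]
    - [0.0876,0.074,0.08,-0.012,-0.1]
    - [0.0876,0.111,0.12,-0.018,-0.15]
    - [0.0876,0.148,0.16,-0.024,-0.2]
    - [0.0876,0.185,0.197,-0.03,-0.262]
  newtons: 12

```text
time_s: 2.62
tcp_pos: [0.3042, 0.4112, 0.2761]
eef_rot: [-180.0, -0.0, -0.0]
contact_force: [0.9, 0.7, 0.6]
gripper_width: 0.0877
```

Call:
step_arm:
  motion:
    - [0.0876,0.026,0.05,0,0]
    - [0.0876,0.052,0.1,0,0]
    - [0.0876,0.078,0.15,0,0]
    - [0.0876,0.104,0.2,0,0]
    - [0.0876,0.13,0.25,0,0]

```text
time_s: 3.25
tcp_pos: [0.4335, 0.1609, 0.2761]
eef_rot: [-179.9, -0.1, -0.1]
contact_force: [0.6, 0.5, -0.5]
gripper_width: 0.0874
```

Call:
step_arm:
  motion:
    - [0.0876,0.022,0.04,0,0]
    - [0.0876,0.044,0.08,0,0]
    - [0.0876,0.066,0.12,0,0]
    - [0.0876,0.066,0.12,0,0]

```text
time_s: 3.75
tcp_pos: [0.4994, 0.04, 0.2754]
eef_rot: [180.0, 0.0, -0.4]
contact_force: [-0.9, 0.4, -0.3]
gripper_width: 0.0881
```

Run:
```python
from h import *
s=r.get_state();print(s['time_s'],s['tcp_pos'],s['eef_rot'],s['joints'])
c=capture('wrist');save('w1',c);np.savez('w1.npz',**c)
for l in ['tare_top','pan_centre']:
    print(l,[(round(d['p'],2),np.round(d['location'],4).tolist()) for d in spotter.tip_of('wrist',l)[:2]])
```

```text
3.75 [0.49941645 0.04001261 0.27535459] [ 1.79972299e+02  1.80223597e-02 -3.80431889e-01] [ 2.71018561e+01  2.84362485e+00 -1.80476933e+01  1.73990460e-02
 -6.91374547e+01  6.25115160e+01]
tare_top [(0.4, [0.4818, 0.0351, 0.0292])]
pan_centre [(0.65, [0.6098, -0.012, 0.0373])]
```

View pics/w1.png

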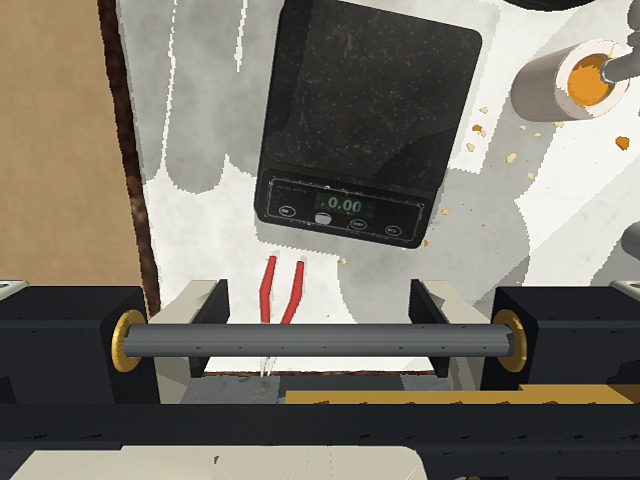

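The wrist view shows the whole scale. The raised pale tare key is at (323,218), next to the "0.00" display, and the pan is above it. The mould and tap are at the right edge.

Run:
```python
import numpy as np,cv2
c=dict(np.load('w1.npz'))
v,u=np.mgrid[0:480,0:640];z=c['z_map']
P=np.stack([(u-c['cx'])/c['fx']*z,(v-c['cy'])/c['fy']*z,z,np.ones_like(z)],-1)@c['pose'].T
print('key',[P[y,x,:3].round(4).tolist() for y,x in [(218,323),(217,320),(219,326),(235,325)]])
hs=P[:,:,2];im=c['image'].astype(int).sum(2)
M=(z>0)&(hs>.0355)&(hs<.05)&(im<300)&(v<240)&(u>240)&(u<500)
n,lab,st,ce=cv2.connectedComponentsWithStats(M.astype(np.uint8));k=1+np.argmax(st[1:,4]);print(st[k],np.median(hs[lab==k]))
Q=P[lab==k][:,:2].astype(np.float32)*1000
print(cv2.minAreaRect(Q), (v[lab==k]).min())
# scale
M=(z>0)&(hs>.02)&(hs<.05)&(im<350)&(v<255)&(u>240)&(u<500)
n,lab,st,ce=cv2.connectedComponentsWithStats(M.astype(np.uint8));k=1+np.argmax(st[1:,4])
Q=P[lab==k][:,:2].astype(np.float32)*1000
print('scale',cv2.minAreaRect(Q),st[k])
K=c['image'][200:236,300:346,::-1];cv2.imwrite('pics/key.png',cv2.resize(K,None,fx=12,fy=12))
b=c['image'][205:230,310:338].min(2); yy,xx=np.nonzero(b>110);print('blob',xx.mean()+310,yy.mean()+205,len(xx),b.max())
```

```text
key [[0.4831, 0.0371, 0.0315], [0.4841, 0.0403, 0.0308], [0.4816, 0.0337, 0.0301], [0.4545, 0.0344, 0.0013]]
[  264     0   218   191 32075] 0.038651097170513404
((605.2132568359375, -7.479225158691406), (189.83111572265625, 155.04446411132812), 78.95549011230469) 0
scale ((571.680419921875, -0.6180343627929688), (196.30642700195312, 224.39598083496094), 79.1878433227539) [  255     0   227   249 42606]
blob 322.271186440678 218.85593220338984 118 153
```

View pics/key.png

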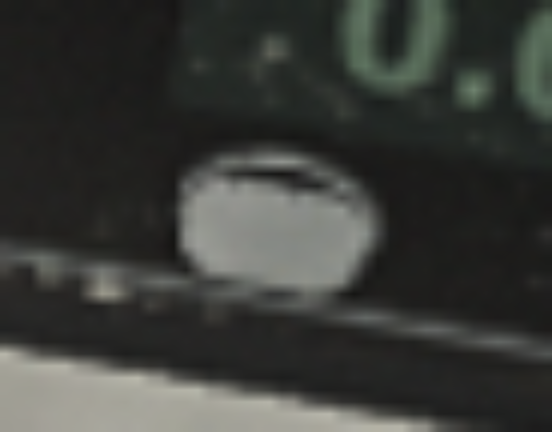

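Call:
step_arm:
  motion:
    - [0.0876,-0.005,0.05,0,0]
    - [0.0876,-0.01,0.1,0,0]
    - [0.0876,-0.015,0.15,0,0]
    - [0.0876,-0.02,0.2,0,0]
    - [0.0876,-0.025,0.25,0,0]

```text
time_s: 4.53
tcp_pos: [0.4729, -0.2078, 0.2761]
eef_rot: [-180.0, -0.1, -0.0]
contact_force: [0.4, -0.1, 0.7]
gripper_width: 0.0878
```

Call:
step_arm:
  motion:
    - [0.0876,-0.005,0.05,0,0]
    - [0.0876,-0.01,0.1,0,0]
    - [0.0876,-0.015,0.138,0,0]
    - [0.0876,-0.015,0.138,0,0]

```text
time_s: 5.03
tcp_pos: [0.4575, -0.3464, 0.2752]
eef_rot: [-180.0, 0.0, -0.2]
contact_force: [0.1, -0.4, -1.2]
gripper_width: 0.0876
```

Run:
```python
from h import *
s=r.get_state();print(s['time_s'],s['tcp_pos'],s['eef_rot'],s['joints'])
c=capture('wrist');save('w2',c);np.savez('w2.npz',**c)
print([(round(d['p'],2),np.round(d['location'],4).tolist()) for d in spotter.tip_of('wrist','cup_top_collar')[:2]])
P=pts(c,np.ones((480,640),bool))
S=P[(np.hypot(P[:,0]-.449,P[:,1]+.348)<.05)&(P[:,2]>.125)&(P[:,2]<.142)]
print(len(S),np.percentile(S[:,2],[50,90,98]));R=S[S[:,2]>np.percentile(S[:,2],98)-.004]
print(cv2.minEnclosingCircle((R[:,:2]*1000).astype(np.float32)),len(R),(R[:,:2].min(0)+R[:,:2].max(0))/2)
```

```text
5.025 [ 0.45750047 -0.34641686  0.27520238] [-1.79997302e+02  3.40428915e-02 -2.31151504e-01] [-1.76020550e+01  1.00345352e+01 -9.75764330e+00  8.06358574e-03
 -7.02411175e+01  1.07368174e+02]
[]
1063 [0.13441379 0.13605946 0.13668229]
((448.4880065917969, -344.6153564453125), 32.21329879760742) 664 [ 0.44839362 -0.34445929]
```

View pics/w2.png

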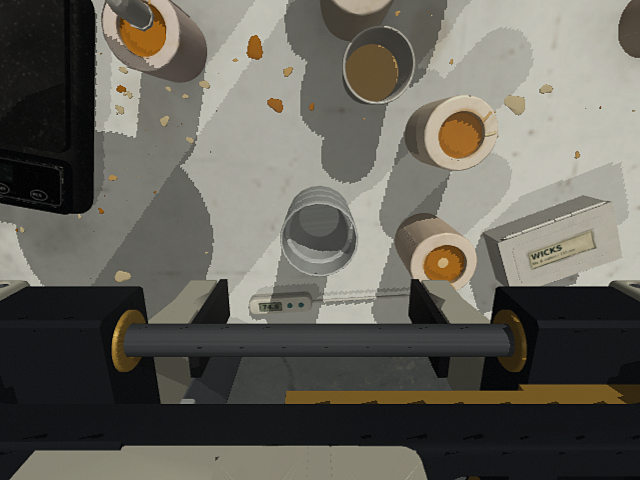

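The rim is an ellipse at about (319,232), with x from 281 to 357, midway between the fingers at x=229 and 411. The three views agree on a stack axis near (0.4485, -0.346) and a rim height of 0.136. Next I'll descend above the rim.

Call:
step_arm:
  motion:
    - [0.0876,-0.005,0,0.04,0]
    - [0.0876,-0.009,0,0.08,0]
    - [0.0876,-0.009,0,0.105,0]
    - [0.0876,-0.009,0,0.115,0]
    - [0.0876,-0.009,0,0.115,0]
  newtons: 8

```text
time_s: 5.75
tcp_pos: [0.449, -0.3447, 0.1608]
eef_rot: [180.0, 0.0, -0.1]
contact_force: [0.5, -0.2, -0.7]
gripper_width: 0.0876
```

Call:
step_arm:
  motion:
    - [0.0876,0,0,0.01,0]
    - [0.0876,0,0,0.02,0]
    - [0.0876,0,0,0.029,0]
    - [0.078,0,0,0.029,0]
    - [0.074,0,0,0.029,0]

```text
time_s: 6.38
tcp_pos: [0.4486, -0.3457, 0.1316]
eef_rot: [180.0, 0.0, -0.2]
contact_force: [0.5, 0.8, -0.0]
gripper_width: 0.0756
```

Run:
```python
from h import *
for i in range(1):
    s=r.get_state();print(s['time_s'],s['tcp_pos'],s['eef_rot'],s['gripper_width'],s['contact_force'])
for n in ['wrist','scene','side']:
    c=capture(n);np.savez('g_%s.npz'%n,**c)
    if n=='wrist': save('w3',c)
    else:
        u0,v0=(300,230) if n=='scene' else (250,200)
        cv2.imwrite('pics/g_%s.png'%n,cv2.resize(c['image'][v0:v0+130,u0:u0+130,::-1],None,fx=4.5,fy=4.5,interpolation=cv2.INTER_CUBIC))
```

```text
6.375 [ 0.44859873 -0.3456793   0.13163214] [ 1.79992439e+02  2.88129244e-03 -1.63803818e-01] 0.07558439198547094 [ 0.45721616  0.81667396 -0.03789931]
```

View pics/w3.png

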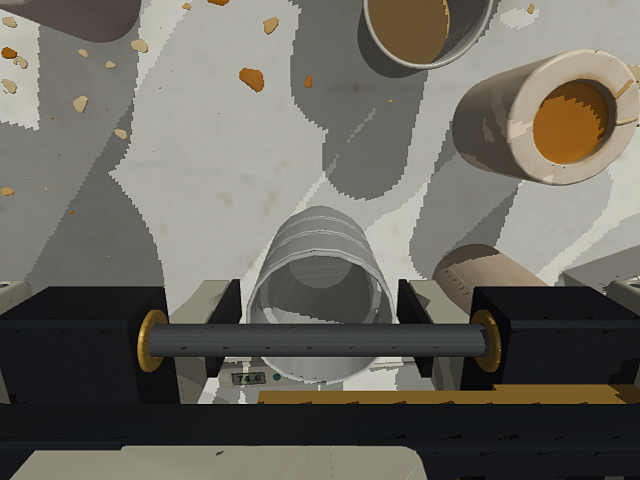

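View pics/g_scene.png

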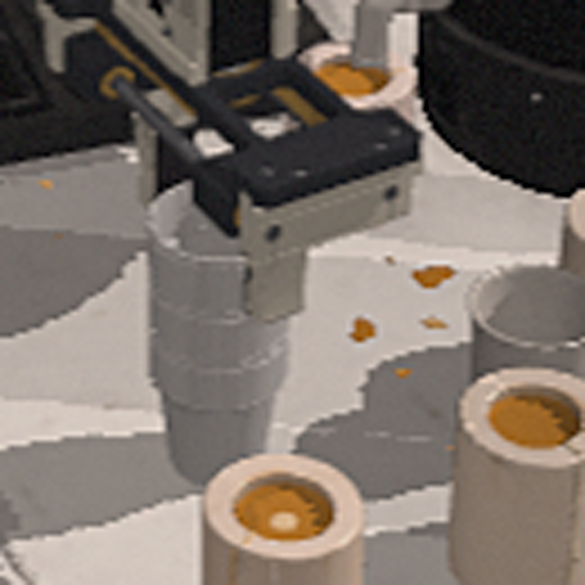

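View pics/g_side.png

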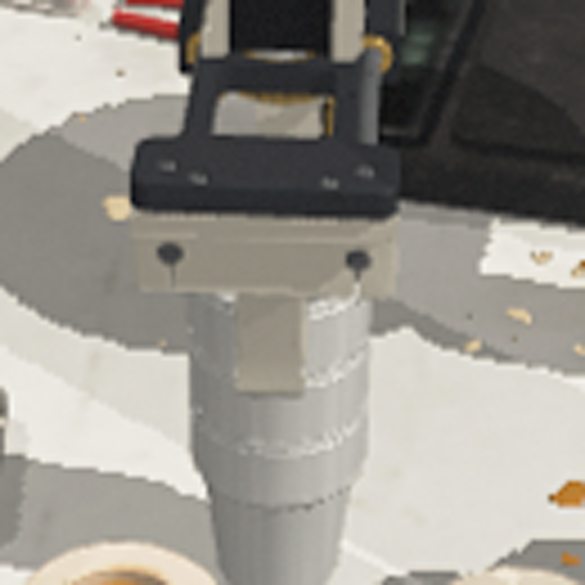

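In the wrist view the collar spans x=247–394, midway between the pads at 241 and 398, so it is centred. The side view shows the fingertip near the first seam, so I'll check that height numerically.

Run:
```python
import numpy as np,cv2
for n,cols in [('side',range(250+54,250+68,3)),('scene',range(300+56,300+67,2))]:
    c=dict(np.load('g_%s.npz'%n));z=c['z_map']
    for u in cols:
        o=[]
        for v in (range(272,300) if n=='side' else range(284,310)):
            d=z[v,u]; p=c['pose']@np.array([(u-c['cx'])/c['fx']*d,(v-c['cy'])/c['fy']*d,d,1]); o.append('%d:%d/%d'%(v,p[1]*1000,p[2]*1000))
        if u in list(cols)[1:3]: print(n,u,' '.join(o))
```

```text
side 307 272:-403/144 273:-402/141 274:-401/139 275:-404/139 276:-402/136 277:-403/135 278:-402/133 279:-401/130 280:-399/127 281:-400/126 282:-401/125 283:-400/122 284:-401/121 285:-401/119 286:-401/117 287:-401/116 288:-380/98 289:-380/96 290:-379/94 291:-380/92 292:-380/90 293:-380/89 294:-377/85 295:-380/84 296:-380/83 297:-380/81 298:-380/79 299:-380/77
side 310 272:-404/145 273:-402/142 274:-404/142 275:-402/138 276:-403/137 277:-401/134 278:-401/132 279:-401/130 280:-400/128 281:-401/127 282:-401/125 283:-400/122 284:-401/121 285:-401/119 286:-403/119 287:-403/117 288:-379/97 289:-381/98 290:-379/94 291:-381/93 292:-379/90 293:-380/89 294:-382/88 295:-380/85 296:-380/83 297:-381/82 298:-380/79 299:-379/76
scene 358 284:-435/189 285:-434/186 286:-434/183 287:-433/181 288:-432/177 289:-397/144 290:-401/146 291:-399/141 292:-398/138 293:-400/137 294:-400/135 295:-402/134 296:-401/131 297:-399/127 298:-399/124 299:-402/125 300:-399/120 301:-397/115 302:-374/92 303:-378/93 304:-379/91 305:-379/89 306:-376/84 307:-379/84 308:-377/80 309:-379/79
scene 360 284:-435/187 285:-434/184 286:-435/183 287:-437/182 288:-402/149 289:-404/148 290:-403/146 291:-399/139 292:-402/140 293:-400/136 294:-400/134 295:-402/133 296:-401/130 297:-398/125 298:-402/125 299:-400/122 300:-396/115 301:-398/114 302:-379/95 303:-379/92 304:-380/91 305:-378/86 306:-376/82 307:-381/84 308:-378/78 309:-374/73
```

The tips are at about 0.114, clear of the seam at 0.108, so I'll close.

Call:
step_arm:
  motion:
    - [0.068,0,0,0,0]
    - [0.064,0,0,0,0]
    - [0.06,0,0,0,0]
    - [0.058,0,0,0,0]
    - [0.058,0,0,0,0]
  newtons: 8

```text
time_s: 7.15
tcp_pos: [0.4486, -0.3456, 0.1317]
eef_rot: [180.0, -0.0, -0.2]
contact_force: [0.7, -0.8, 2.4]
gripper_width: 0.0641
```

Call:
step_arm:
  motion:
    - [0.058,0,0,-0.003,0]
    - [0.058,0,0,-0.007,0]
    - [0.058,0,0,-0.012,0]
    - [0.058,0,0,-0.017,0]
    - [0.058,0,0,-0.022,0]

```text
time_s: 7.78
tcp_pos: [0.4486, -0.3455, 0.154]
eef_rot: [180.0, -0.0, -0.2]
contact_force: [0.3, 0.4, -1.0]
gripper_width: 0.0643
```

Run:
```python
from h import *
c=capture('side');im=c['image'];c2=capture('scene')
a=cv2.resize(im[180:345,235:385,::-1],(420,460));b=cv2.resize(c2['image'][215:355,285:420,::-1],(380,400))
o=np.zeros((460,800,3),np.uint8);o[:,:420]=a;o[:400,420:]=b;cv2.imwrite('pics/lift1.png',o)
```

```text
(no output)
```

View pics/lift1.png

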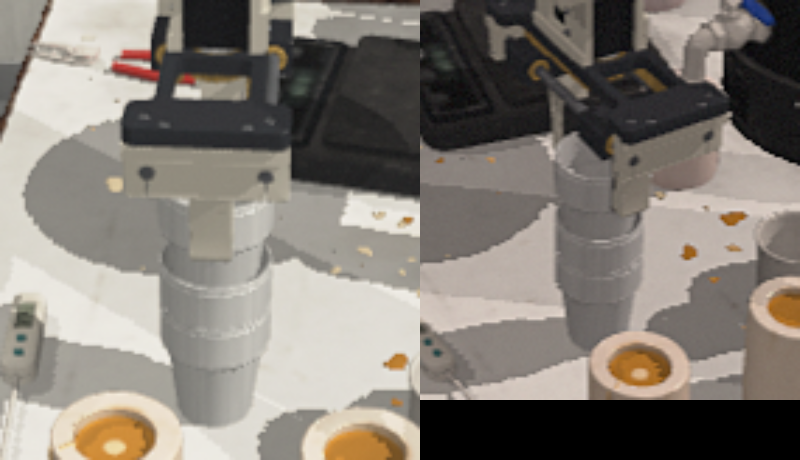

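Only the top cup has risen: its tapered body shows between the two rims. The lower two still stand nested. I'll continue straight up.

Call:
step_arm:
  motion:
    - [0.058,0,0,-0.006,0]
    - [0.058,0,0,-0.013,0]
    - [0.058,0,0,-0.021,0]
    - [0.058,0,0,-0.03,0]
    - [0.058,0,0,-0.04,0]

```text
time_s: 8.5
tcp_pos: [0.4486, -0.3455, 0.1943]
eef_rot: [180.0, -0.0, -0.2]
contact_force: [0.3, 0.3, -0.7]
gripper_width: 0.064
```

Call:
step_arm:
  motion:
    - [0.058,0,0,-0.012,0]
    - [0.058,0,0,-0.026,0]
    - [0.058,0,0,-0.04,0]
    - [0.058,0,0,-0.05,0]
    - [0.058,0,0,-0.056,0]

```text
time_s: 9.12
tcp_pos: [0.4487, -0.3456, 0.2504]
eef_rot: [180.0, -0.0, -0.2]
contact_force: [-0.5, -0.2, -1.0]
gripper_width: 0.0644
```

Run:
```python
from h import *
s=r.get_state();print(s['time_s'],s['tcp_pos'],s['gripper_width'],s['contact_force'])
c=capture('side');im=c['image'];c2=capture('scene')
np.savez('l_side.npz',**c);np.savez('l_scene.npz',**c2)
a=cv2.resize(im[150:345,225:395,::-1],(400,460));b=cv2.resize(c2['image'][185:355,275:430,::-1],(400,439))
o=np.zeros((460,800,3),np.uint8);o[:,:400]=a;o[:439,400:]=b;cv2.imwrite('pics/lift2.png',o)
```

```text
9.125 [ 0.44867671 -0.34555835  0.25035488] 0.06444794853550204 [-0.470794   -0.17011098 -1.00125284]
```

View pics/lift2.png

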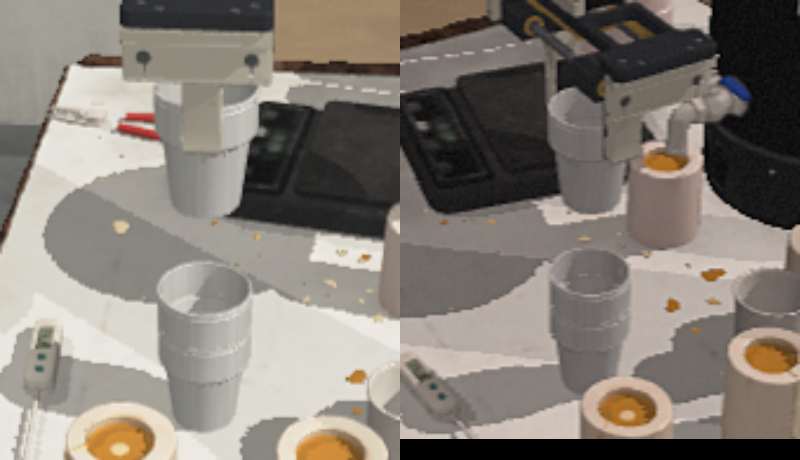

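The top cup hangs upright and free in the gripper, and the other two are nested where they were. Next I'll measure the held cup relative to the TCP.

Run:
```python
import numpy as np
from scipy.optimize import least_squares
for n in ['side','scene']:
    c=dict(np.load('l_%s.npz'%n));z=c['z_map'];v,u=np.nonzero(z>0);d=z[v,u]
    P=(c['pose']@np.stack([(u-c['cx'])/c['fx']*d,(v-c['cy'])/c['fy']*d,d,np.ones_like(d)]))[:3].T
    near=np.hypot(P[:,0]-.4487,P[:,1]+.3456)<.034
    S=P[near&(P[:,2]>.150)&(P[:,2]<.225)]
    print(n,'foot z',np.percentile(S[:,2],[0.5,1,3,5]))
    B=S[(S[:,2]>.18)&(S[:,2]<.222)]   # taper: dia 43@foot .1747 -> 56@.2267
    rad=lambda z:.0215+(z-.1747)/.052*.0065
    f=least_squares(lambda q:np.hypot(B[:,0]-q[0]-q[2]*(B[:,2]-.2),B[:,1]-q[1]-q[3]*(B[:,2]-.2))-rad(B[:,2]),[.4487,-.3456,0,0],loss='soft_l1',f_scale=.002)
    print(f.x.round(4),len(B),np.std(f.fun))
    T=P[(np.hypot(P[:,0]-.4487,P[:,1]+.3456)<.06)&(P[:,2]<.14)&(P[:,2]>.07)]
    print('next rim z',np.percentile(T[:,2],[98,99.5]))
    R=T[T[:,2]>.104];print('rim c',((R.min(0)+R.max(0))/2).round(4))
```

```text
side foot z [0.1740489  0.17480876 0.17642754 0.17726694]
[ 0.448  -0.3485 -0.0096  0.0186] 766 0.0008157238871603385
next rim z [0.1072276  0.10804698]
rim c [ 0.4484 -0.3502  0.1064]
scene foot z [0.17557868 0.1758423  0.17805414 0.17890044]
[ 0.45   -0.3471  0.0047  0.0075] 412 0.0012854187222226636
next rim z [0.10871088 0.11010188]
rim c [ 0.4494 -0.3494  0.1074]
```

Run:
```python
import numpy as np
for n in ['side','scene']:
    c=dict(np.load('l_%s.npz'%n));z=c['z_map'];v,u=np.nonzero(z>0);d=z[v,u]
    P=(c['pose']@np.stack([(u-c['cx'])/c['fx']*d,(v-c['cy'])/c['fy']*d,d,np.ones_like(d)]))[:3].T
    for lo,hi in [(.13,.18),(.18,.28),(.28,.4)]:
        m=(P[:,2]>lo)&(P[:,2]<hi)&(P[:,0]>.5)&(P[:,0]<.9)&(P[:,1]>-.3)&(P[:,1]<.25)
        Q=P[m]
        if len(Q)==0: continue
        for a in (0,): 
            q=np.hypot(Q[:,0]-.606,Q[:,1]+.008);i=np.argsort(q)[:200:40];print(n,lo,len(Q),Q[i].round(3).tolist(),'minx',np.sort(Q[:,0])[5])
```

```text
side 0.13 4213 [[0.715, 0.043, 0.135], [0.72, 0.039, 0.141], [0.719, 0.045, 0.141], [0.725, 0.035, 0.131], [0.729, 0.031, 0.145]] minx 0.6357437221530662
side 0.18 5558 [[0.687, -0.169, 0.242], [0.687, -0.178, 0.199], [0.686, -0.186, 0.231], [0.685, -0.192, 0.236], [0.685, -0.197, 0.277]] minx 0.6845987465003291
side 0.28 9289 [[0.714, -0.113, 0.337], [0.697, -0.156, 0.341], [0.717, -0.152, 0.351], [0.692, -0.174, 0.341], [0.727, -0.155, 0.355]] minx 0.6773216359748948
scene 0.13 1935 [[0.729, 0.029, 0.153], [0.738, 0.038, 0.153], [0.747, 0.037, 0.157], [0.756, 0.038, 0.166], [0.765, 0.036, 0.151]] minx 0.6305510506686242
scene 0.18 3203 [[0.713, -0.119, 0.249], [0.697, -0.146, 0.245], [0.696, -0.154, 0.18], [0.692, -0.163, 0.229], [0.691, -0.168, 0.185]] minx 0.6844742994781475
scene 0.28 5173 [[0.715, -0.108, 0.335], [0.703, -0.134, 0.282], [0.715, -0.13, 0.345], [0.694, -0.151, 0.318], [0.686, -0.16, 0.339]] minx 0.6777379909594005
```

Call:
step_arm:
  motion:
    - [0.058,0.006,-0.03,0,0]
    - [0.058,0.017,-0.08,0,0]
    - [0.058,0.029,-0.135,0,0]
    - [0.058,0.04,-0.19,0,0]
    - [0.058,0.051,-0.235,0,0]

```text
time_s: 9.85
tcp_pos: [0.5001, -0.1087, 0.2493]
eef_rot: [-180.0, 0.0, -0.1]
contact_force: [0.3, -0.9, -1.5]
gripper_width: 0.0646
```

Call:
step_arm:
  motion:
    - [0.058,0.03,-0.03,0,0]
    - [0.058,0.06,-0.06,0,0]
    - [0.058,0.085,-0.085,0,0]
    - [0.058,0.1,-0.098,0,0]
    - [0.058,0.106,-0.103,0,0]

```text
time_s: 10.48
tcp_pos: [0.6067, -0.0075, 0.2488]
eef_rot: [180.0, 0.1, -0.1]
contact_force: [-0.1, 0.3, -0.9]
gripper_width: 0.0639
```

Call:
step_arm:
  motion:
    - [0.058,0,0,0.025,0]
    - [0.058,0,0,0.055,0]
    - [0.058,0,0,0.085,0]
    - [0.058,0,0,0.105,0]
    - [0.058,0,0,0.115,0]

```text
time_s: 11.1
tcp_pos: [0.6055, -0.0088, 0.1336]
eef_rot: [180.0, 0.1, -0.2]
contact_force: [-0.6, 0.3, -0.9]
gripper_width: 0.064
```

Run:
```python
from h import *
s=r.get_state();print(s['time_s'],s['tcp_pos'],s['eef_rot'],s['gripper_width'],s['contact_force'])
c=capture('side');im=c['image'];c2=capture('scene');w=capture('wrist');save('w4',w)
a=cv2.resize(im[150:275,300:470,::-1],(400,294));b=cv2.resize(c2['image'][150:290,250:420,::-1],(400,329))
o=np.zeros((330,800,3),np.uint8);o[:294,:400]=a;o[:329,400:]=b;cv2.imwrite('pics/pl.png',o)
```

```text
11.1 [ 0.60552161 -0.00883841  0.13358813] [ 1.79977599e+02  9.41253072e-02 -2.12911019e-01] 0.0640175998561688 [-0.57135679  0.34858758 -0.85483318]
```

View pics/pl.png

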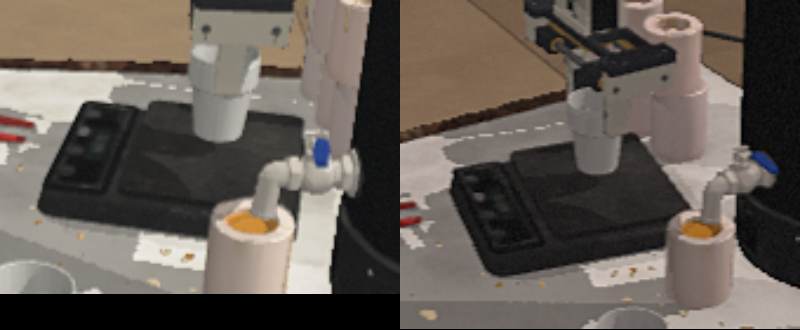

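View pics/w4.png

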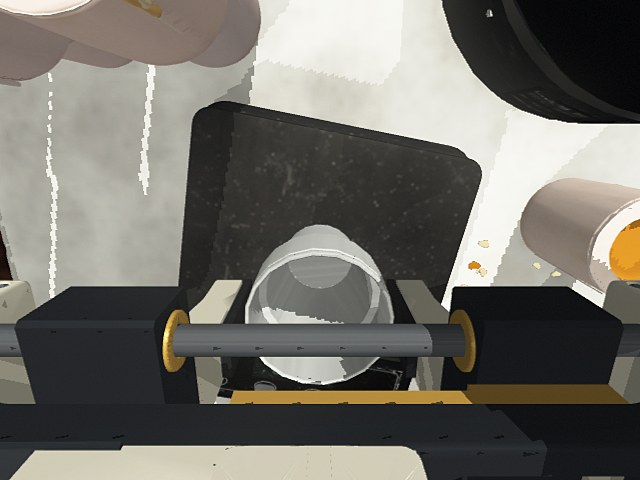

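The cup is upright above the pan's middle, about 19 mm up and clear of the tap and moulds. Next is the slow descent.

Call:
step_arm:
  motion:
    - [0.058,0,0,0.006,0]
    - [0.058,0,0,0.011,0]
    - [0.058,0,0,0.014,0]
    - [0.058,0,0,0.016,0]
    - [0.058,0,0,0.016,0]

```text
time_s: 11.88
tcp_pos: [0.6065, -0.008, 0.1184]
eef_rot: [180.0, 0.0, -0.2]
contact_force: [0.5, 0.2, 0.1]
gripper_width: 0.0641
```

Call:
step_arm:
  motion:
    - [0.058,0,0,0.0005,0]
    - [0.058,0,0,0.001,0]
    - [0.058,0,0,0.0015,0]
    - [0.058,0,0,0.002,0]
    - [0.058,0,0,0.002,0]

```text
time_s: 12.5
tcp_pos: [0.6064, -0.008, 0.1165]
eef_rot: [180.0, 0.0, -0.2]
contact_force: [0.3, 0.2, -0.8]
gripper_width: 0.0643
```

Call:
step_arm:
  motion:
    - [0.058,0,0,0.0005,0]
    - [0.058,0,0,0.001,0]
    - [0.058,0,0,0.001,0]

```text
time_s: 12.88
tcp_pos: [0.6065, -0.008, 0.1155]
eef_rot: [180.0, 0.0, -0.2]
contact_force: [-0.7, -0.2, -0.7]
gripper_width: 0.0638
```

Call:
step_arm:
  motion:
    - [0.058,0,0,0.0005,0]
    - [0.058,0,0,0.0005,0]

```text
time_s: 13.12
tcp_pos: [0.6065, -0.0079, 0.115]
eef_rot: [-180.0, 0.0, -0.2]
contact_force: [1.0, -0.7, -0.6]
gripper_width: 0.0643
```

Call:
step_arm:
  motion:
    - [0.058,0,0,0.0005,0]
    - [0.058,0,0,0.0005,0]

```text
time_s: 13.38
tcp_pos: [0.6066, -0.008, 0.1147]
eef_rot: [180.0, -0.0, -0.2]
contact_force: [0.5, -0.2, 2.1]
gripper_width: 0.064
```

Call:
step_arm:
  motion:
    - [0.058,0,0,0.0003,0]
    - [0.058,0,0,0.0003,0]

```text
time_s: 13.62
tcp_pos: [0.6067, -0.008, 0.1147]
eef_rot: [180.0, -0.0, -0.2]
contact_force: [-1.4, -0.1, 4.1]
gripper_width: 0.0641
```

The force rose to 4 N, so the cup is on the pan. I'll open the gripper slowly.

Call:
step_arm:
  motion:
    - [0.066,0,0,0,0]
    - [0.07,0,0,0,0]
    - [0.078,0,0,0,0]
    - [0.0876,0,0,0,0]
    - [0.0876,0,0,0,0]

```text
time_s: 14.25
tcp_pos: [0.6065, -0.008, 0.1142]
eef_rot: [-180.0, 0.0, -0.2]
contact_force: [-0.3, 0.3, -0.8]
gripper_width: 0.0871
```

Run:
```python
from h import *
s=r.get_state();print(s['time_s'],s['tcp_pos'],s['gripper_width'],s['contact_force'])
w=capture('wrist');save('w5',w)
```

```text
14.25 [ 0.60647176 -0.00795098  0.11421487] 0.08711027596106698 [-0.25064255  0.298949   -0.78706714]
```

View pics/w5.png

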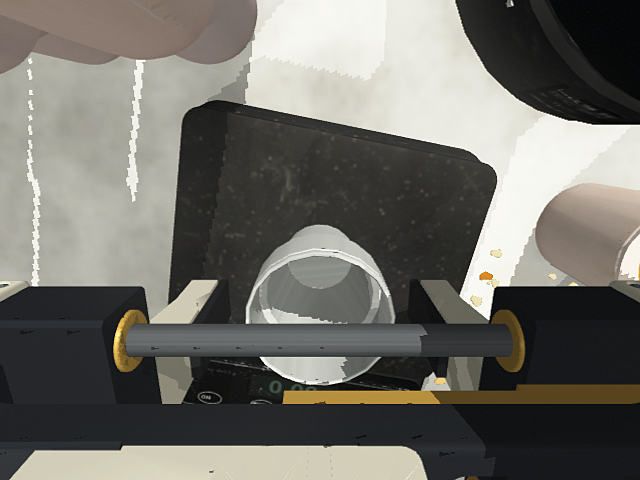

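The cup stands free with about equal gaps to both pads, so I'll lift straight up and then go above the key with the fingers closed.

Call:
step_arm:
  motion:
    - [0.0876,0,0,-0.01,0]
    - [0.0876,0,0,-0.025,0]
    - [0.0876,0,0,-0.05,0]
    - [0.0876,0,0,-0.08,0]
    - [0.0876,0,0,-0.11,0]

```text
time_s: 14.92
tcp_pos: [0.6066, -0.008, 0.2266]
eef_rot: [-180.0, -0.1, -0.2]
contact_force: [1.1, 0.1, 0.1]
gripper_width: 0.0881
```

Call:
step_arm:
  motion:
    - [0.08,-0.025,-0.008,-0.01,0]
    - [0.05,-0.055,-0.019,-0.01,0]
    - [0.02,-0.085,-0.031,-0.01,0]
    - [0,-0.11,-0.04,-0.01,0]
    - [0,-0.1245,-0.046,-0.01,0]

```text
time_s: 15.55
tcp_pos: [0.4814, 0.0387, 0.2356]
eef_rot: [-180.0, -0.1, -0.1]
contact_force: [-0.0, -0.1, 0.3]
gripper_width: 0.0457
```

Run:
```python
from h import *
s=r.get_state();print(s['time_s'],s['tcp_pos'],s['eef_rot'],s['gripper_width'],s['contact_force'])
w=capture('wrist');save('w6',w);np.savez('w6.npz',**w)
c=capture('side');c2=capture('scene');np.savez('p_side.npz',**c);np.savez('p_scene.npz',**c2)
a=cv2.resize(c['image'][150:275,300:470,::-1],(400,294));b=cv2.resize(c2['image'][150:290,250:420,::-1],(400,329))
o=np.zeros((330,800,3),np.uint8);o[:294,:400]=a;o[:329,400:]=b;cv2.imwrite('pics/pl2.png',o)
for n,c in [('side',c),('scene',c2),('wrist',w)]:
    P=pts(c,np.ones((480,640),bool));R=P[(np.hypot(P[:,0]-.606,P[:,1]+.008)<.05)&(P[:,2]>.113)&(P[:,2]<.125)]
    print(n,len(R),((R.min(0)+R.max(0))/2).round(4),np.percentile(R[:,2],97) if len(R) else 0)
```

```text
15.55 [0.48140866 0.03872607 0.23563539] [-1.79950614e+02 -1.08797715e-01 -1.30686783e-01] 0.045679422339796084 [-0.03113914 -0.12975514  0.32353836]
side 147 [ 0.6064 -0.0119  0.1162] 0.11855503804377797
scene 127 [ 0.6071 -0.0124  0.1174] 0.12109123765653186
wrist 1387 [ 0.6057 -0.0066  0.1171] 0.11976245954817732
```

View pics/pl2.png

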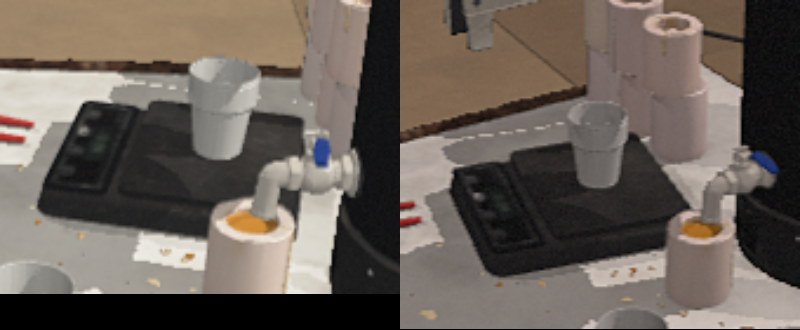

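View pics/w6.png

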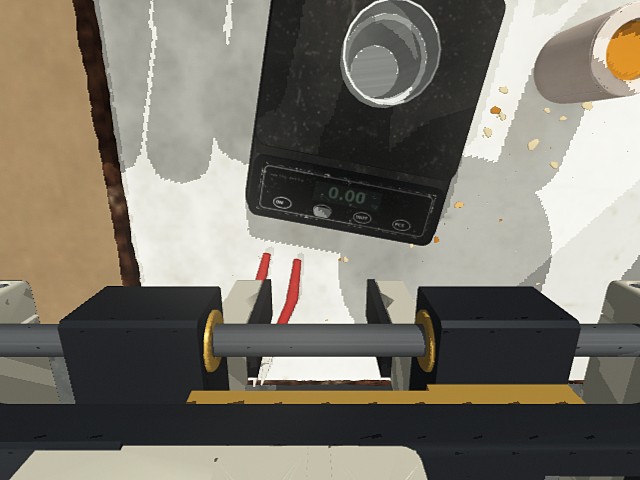

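The cup stands upright mid-pan with its rim at about 0.119. The key is at (323,211) in the wrist view. I'll re-measure it before pressing.

Run:
```python
import numpy as np
from h import world
c=dict(np.load('w6.npz'))
b=c['image'][200:225,308:338].min(2);yy,xx=np.nonzero(b>105);u=xx.mean()+308;v=yy.mean()+200
print(u,v,len(xx),world(c,round(u),round(v)))
p=world(c,u,v,1.0)-c['pose'][:3,3]; o=c['pose'][:3,3]; print('at z=.031',o+p*(.031-o[2])/p[2])
for n,u,v in [('p_scene',283.4,233.4),('p_side',335.7,205.7)]:
    c=dict(np.load(n+'.npz'))
    im=c['image'].astype(int).min(2);w=im[int(v)-4:int(v)+5,int(u)-4:int(u)+5];yy,xx=np.nonzero(w>w.max()*.7);print(n,w.max())
    u2=int(u)-4+xx.mean();v2=int(v)-4+yy.mean()
    o=c['pose'][:3,3];p=world(c,u2,v2,1.0)-o;print(u2,v2,o+p*(.031-o[2])/p[2])
```

```text
318.93023255813955 212.84883720930233 86 [0.48045474 0.04038385 0.03124588]
at z=.031 [0.48054972 0.04045226 0.031     ]
p_scene 118
282.0 232.71428571428572 [0.48001375 0.03756491 0.031     ]
p_side 137
334.85714285714283 204.71428571428572 [0.47970158 0.03376832 0.031     ]
```

The views agree on a key position of about (0.481, 0.037), matching the scale geometry (0.4816, 0.0379). The closed tips measure about 42×19 mm, so they cover it. I'll close fully and descend.

Call:
step_arm:
  motion:
    - [0,0,0.001,0.03,0]
    - [0,0,0.001,0.07,0]
    - [0,0,0.001,0.11,0]
    - [0,0,0.001,0.14,0]
    - [0,0,0.001,0.15,0]

```text
time_s: 16.32
tcp_pos: [0.4819, 0.0368, 0.0826]
eef_rot: [179.9, 0.2, -0.2]
contact_force: [0.4, -0.5, -0.1]
gripper_width: 0.0004
```

Run:
```python
from h import *
s=r.get_state();print(s['time_s'],s['tcp_pos'],s['eef_rot'],s['gripper_width'],s['contact_force'])
w=capture('wrist');save('w7',w)
c=capture('side');c2=capture('scene')
a=cv2.resize(c['image'][130:255,290:460,::-1],(400,294));b=cv2.resize(c2['image'][130:270,230:400,::-1],(400,329))
o=np.zeros((330,800,3),np.uint8);o[:294,:400]=a;o[:329,400:]=b;cv2.imwrite('pics/pr.png',o)
```

```text
16.325 [0.48193352 0.03682851 0.08257306] [ 1.79908632e+02  1.64869867e-01 -1.84293791e-01] 0.0004140721783382153 [ 0.40871826 -0.50375574 -0.11310427]
```

View pics/pr.png

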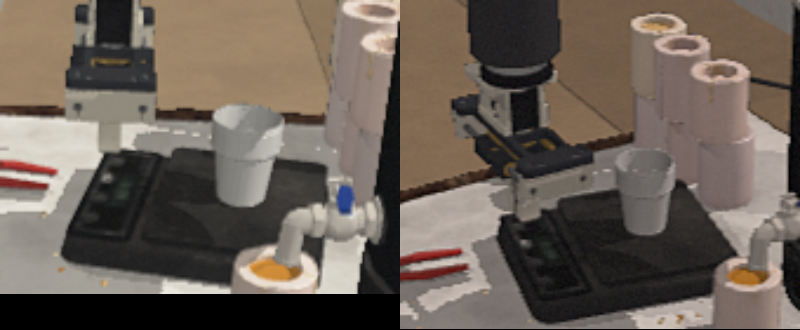

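View pics/w7.png

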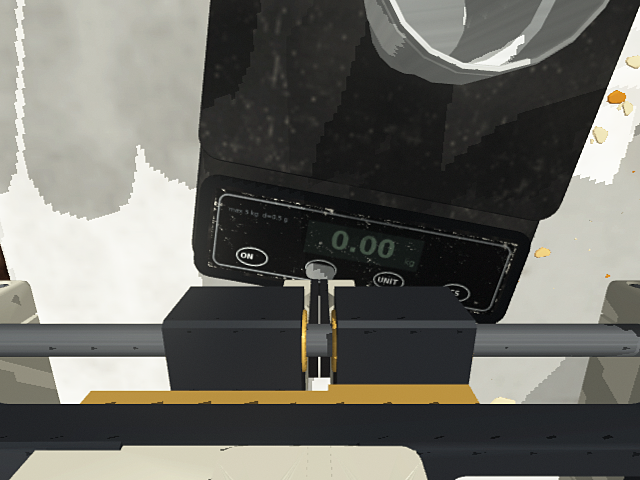

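The closed fingers are centred over the raised key, which is at (320,270), and well clear of the cup. I'll approach the key now.

Call:
step_arm:
  motion:
    - [0,0,0,0.01,0]
    - [0,0,0,0.02,0]
    - [0,0,0,0.027,0]
    - [0,0,0,0.03,0]
    - [0,0,0,0.03,0]

```text
time_s: 17.1
tcp_pos: [0.482, 0.0374, 0.0541]
eef_rot: [180.0, 0.0, -0.2]
contact_force: [-0.2, -0.3, -0.5]
gripper_width: 0.0004
```

Call:
step_arm:
  motion:
    - [0,0,0,0.0005,0]
    - [0,0,0,0.001,0]
    - [0,0,0,0.0015,0]
    - [0,0,0,0.002,0]
    - [0,0,0,0.002,0]

```text
time_s: 17.73
tcp_pos: [0.4821, 0.0374, 0.0523]
eef_rot: [-180.0, 0.0, -0.2]
contact_force: [-0.1, 0.6, 0.7]
gripper_width: 0.0006
```

Call:
step_arm:
  motion:
    - [0,0,0,0.0006,0]
    - [0,0,0,0.0012,0]
    - [0,0,0,0.0018,0]
    - [0,0,0,0.0024,0]
    - [0,0,0,0.0024,0]

```text
time_s: 18.35
tcp_pos: [0.4821, 0.0374, 0.0499]
eef_rot: [180.0, -0.0, -0.2]
contact_force: [-0.4, 1.1, 1.4]
gripper_width: 0.0007
```

Call:
step_arm:
  motion:
    - [0,0,0,0.0004,0]
    - [0,0,0,0.0008,0]
    - [0,0,0,0.0008,0]

```text
time_s: 18.73
tcp_pos: [0.4822, 0.0374, 0.0492]
eef_rot: [-180.0, -0.0, -0.2]
contact_force: [-1.1, 0.1, 4.6]
gripper_width: 0.0008
```

Call:
step_arm:
  motion:
    - [0,0,0,0.0004,0]
    - [0,0,0,0.0007,0]
    - [0,0,0,0.0007,0]
    - [0,0,0,0.0007,0]

```text
time_s: 19.23
tcp_pos: [0.4822, 0.0374, 0.0487]
eef_rot: [180.0, -0.0, -0.1]
contact_force: [-2.7, -1.1, 7.8]
gripper_width: 0.0004
```

7.8 N is above the 6 N full-travel force, so the key is fully down. I'll retract straight up.

Call:
step_arm:
  motion:
    - [0,0,0,-0.002,0]
    - [0,0,0,-0.006,0]
    - [0,0,0,-0.03,0]
    - [0,0,0,-0.07,0]
    - [0,0,0,-0.11,0]

```text
time_s: 19.85
tcp_pos: [0.4819, 0.0373, 0.1594]
eef_rot: [180.0, 0.0, -0.2]
contact_force: [0.5, 0.5, 0.1]
gripper_width: 0.0004
```

Call:
step_arm:
  motion:
    - [0,-0.01,-0.02,-0.03,0]
    - [0,-0.02,-0.05,-0.06,0]
    - [0,-0.02,-0.09,-0.08,0]
    - [0,-0.02,-0.1,-0.08,0]
    - [0,-0.02,-0.1,-0.08,0]

```text
time_s: 20.48
tcp_pos: [0.462, 0.1377, 0.2378]
eef_rot: [180.0, 0.0, -0.1]
contact_force: [-0.8, -0.4, -0.6]
gripper_width: 0.0005
```

Run:
```python
from h import *
s=r.get_state();print(s['time_s'],s['tcp_pos'],np.abs(s['qd']).max(),s['contact_force'])
w=capture('wrist');save('w8',w);c=capture('side');save('side8',c);c2=capture('scene')
for n,c in [('side',c),('scene',c2),('wrist',w)]:
    P=pts(c,np.ones((480,640),bool))
    R=P[(np.hypot(P[:,0]-.606,P[:,1]+.008)<.05)&(P[:,2]>.113)&(P[:,2]<.125)]
    print(n,len(R),((R.min(0)+R.max(0))/2).round(4) if len(R) else 0)
    R=P[(np.hypot(P[:,0]-.449,P[:,1]+.347)<.05)&(P[:,2]>.102)&(P[:,2]<.116)]
    print(' next',len(R),((R.min(0)+R.max(0))/2).round(4) if len(R) else 0)
```

```text
20.475 [0.46197713 0.13770878 0.23782201] 1.3449979791817332 [-0.83970235 -0.37460523 -0.57333748]
side 148 [ 0.6062 -0.0097  0.1162]
 next 268 [ 0.4484 -0.3496  0.1056]
scene 131 [ 0.6069 -0.011   0.1178]
 next 193 [ 0.4488 -0.3482  0.1067]
wrist 1219 [ 0.5965 -0.0061  0.117 ]
 next 0 0
```

View pics/side8.png

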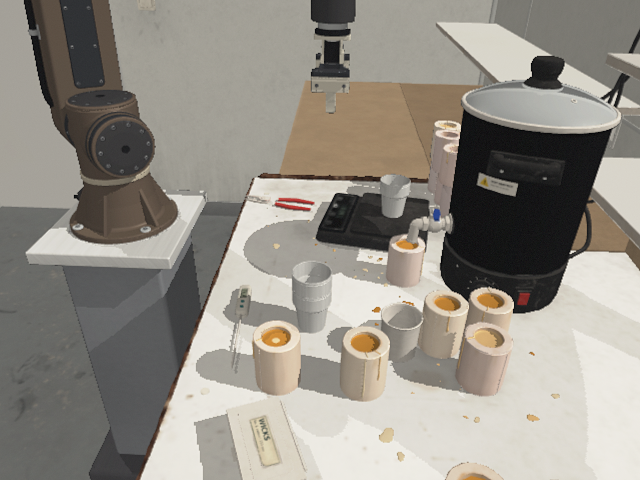

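View pics/w8.png

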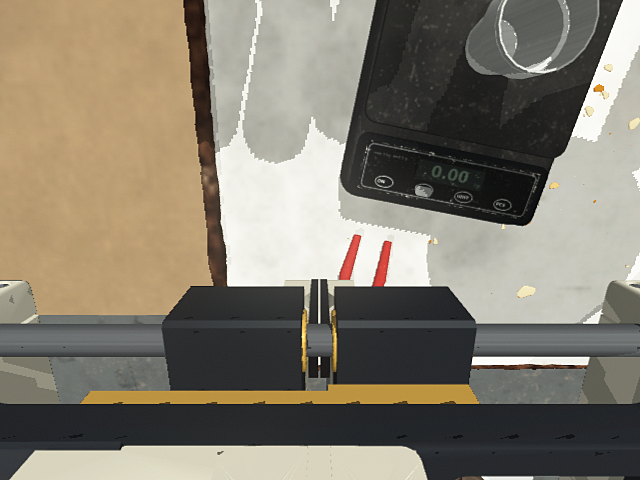

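The cup stands mid-pan, at (395,195) in the side view. The other two are nested at (312,297), the bystanders are where they were, and the scale reads 0.00 with the robot clear. I'll hand it in.

```bash
python3 -c "
from plant import workorder
print(workorder.close_job())"
```

```text
the job is handed in; nothing more can be done
None
```

I lifted the top cup off the stack, set it upright in the middle of the scale's pan, let go and pressed the tare key. I then moved the arm clear and handed the job in at about 20.6 s of the 42 s allowed.

- **Cup on the pan:** the side and scene cameras put its axis within about 4 mm of the pan centre I measured (0.605, -0.008). The last wrist picture gave x = 0.597, but it cut off part of the rim, so I went with the other two. The rim is at about 0.119 m, as it should be when standing on the pan, and touchdown force was about 4 N.
- **Tare key:** I pressed straight down to about 7.8 N, more than the 6 N for full travel, then released. I judged this by force and depth only, because the display read 0.00 both before and after.
- **Other cups:** pictures during the lift showed only the top cup rising. The other two are still nested, and the rim of the next cup reads within about 2 mm of where it was just after the lift.
- **Rest of the bench:** nothing else looks moved in the final pictures.

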